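# Switch on a guarded bench output

## Robot

A 7-joint arm with a two-finger parallel gripper is mounted at the origin on a cart in front of the work surface, level with it; the furniture and walls round the work are solid. World frame = base frame: x ahead of the robot, y to its left, z up, the work surface at z = 0. Lengths are in m, angles in rad, forces in N, time in s.
With the tool pointing down it reaches from about 0.375 to 0.925 m from the base axis. Payload 3.1 kg.
Tool frame: the origin (TCP) lies between the finger pads; the fingertips stand 19 mm ahead of it and the grasp point (between the pads) is the TCP; z points along the fingers, y is the line along which they close (so a half turn about z gives the same grasp; the last joint's range is limited). The gripper opens to 85 mm and grips with 20 to 120 N. Pads are 22 mm wide; open, the fingers measure 114 mm over their backs; the gripper's body (76 mm by 85 mm) begins 54 mm behind the grasp point. The pads swing forward as they close: fully open they stand 13 mm farther back than shut.
Start: joints at [1.172, 0.383, 0.044, 1.598, -0.018, 1.161, -0.05], TCP at [0.193, -0.621, 0.219] pointing down, gripper open.
Joint ranges: [-2.61, 2.61], [-0.41, 2.15], [-1.48, 1.57], [0, 2.5], [-1.57, 4.71], [0.05, 1.97], [-2.85, 2.85]. Speed limits (rad/s): [2.79, 2.79, 3.14, 3.14, 3.14, 3.14, 3.14].

## Interface

Orientations are given as a unit quaternion [x, y, z, w].
In Python, from bench import move_ptp, movel, move_j, move_gripper, pause, inverse_kinematics, read_camera, camera_params, MotionError, sign_off, look_for, tip_of, read_time_s, read_qpos, read_joint_vel, read_effort, read_eef_pos, read_tcp_rot, read_ft_force, read_ft_torque, read_finger_gap, read_grasp_force gives the robot as it stands. Calls block until the motion is done:
- move_ptp(position, orientation): joint-space move of the TCP to a pose.
- movel(position, orientation=None, speed=0.15): straight line of the TCP; orientation=None keeps the orientation; speed is the mean speed in m/s.
- move_j(angles): joint-space move.
- move_gripper(opening, effort=None): finger opening in m; effort is the grip in N (None keeps the last); returns when the fingers have stopped.
- pause(seconds).
- inverse_kinematics(position, orientation): joint angles nearest the present ones, or None.
- read_camera(name): name is "scene" or "top" or "wrist"; returns the picture (420x560x3 uint8, red, green, blue); there is no depth.
- camera_params(name): a dict with "K" (3x3 intrinsics, pixels), "dist_coeffs" ([k1, k2, p1, p2, k3] as OpenCV has them; the pictures are not rectified), "camera_from_world" (4x4, takes a point from world to camera coordinates). Camera axes: x right, y down, z forward; pixel columns grow to the right and rows downward; lengths in m; the calibration is good to about 2 mm. A picture is of the moment at which its call begins: read the wrist's pose just before it. camera_params takes no time and is no camera call; for the wrist camera it gives the pose at the moment of the call.
A pose or a line that the arm cannot do raises MotionError and nothing moves.
- sign_off(): hands the job in; it is judged then, once.
Trained networks look in the newest picture that a camera, given by its name, has taken for a name from the list of things; names that differ only in an ending like _2 or _b are one class to them, and where a whole thing is asked for, a point or a joint stands for the part that bears it (a point fixed in the world has none). Each returns a list of dicts, best first, with "confidence" (0 to 1); they miss things now and then, are a little off and sometimes report something else, mostly with a low value. They report only what shows in the picture. A call takes as long as a camera call.
- look_for(camera, name): "at" ([column, row] in pixels, amid what is visible of it).
- tip_of(camera, name): "at" ([column, row] in pixels: a listed point, or the origin of a listed thing).
Readings, each from a call of its own:
- read_time_s(): time.
- read_qpos(): joint angles.
- read_joint_vel(): joint speeds.
- read_effort(): joint torques, N m.
- read_eef_pos(): TCP position.
- read_tcp_rot(): TCP orientation.
- read_ft_force(): force on the tool from outside, world axes, zero at the start.
- read_ft_torque(): the same for the moment, N m.
- read_finger_gap(): finger opening in m.
- read_grasp_force(): force on a finger pad.
Only numpy, scipy, OpenCV 4.12 (cv2) and the standard library are available. Lean on these libraries where they do the work, as an engineer would, in place of code of your own. Each camera call takes 0.05 s, during which the arm holds its last target. There are 200 camera calls.

## Task

Switch on the output of the switch box that has the pair of terminal posts on top: with the fingertips lift its hinged guard by the lip at the front and, keeping it raised on the backs of the fingers, push the toggle beneath all the way over to the rear; then draw the fingers out and let the guard drop fully shut. Grip and lift nothing and do not force the guard. Neither box may be shoved along or tipped, and the other box's switch, the bottle, the tube rack and the calculator are left alone.

Things in the scene. Friction and masses are not known exactly. Their poses are not given: they have to be found in the camera images.
- output_box: the box to switch on: grey bench switch box, 180 mm deep (x), 120 mm wide (y), loose on rubber feet, 2 to 3 kg. Origin: centre of its underside; x axis level to the rear, away from the operator, y to its left, z up. Told from the other box by two black terminal posts, 17 mm thick, 32 mm high, at the rear of its top (x = 68, y = +-24 mm). The guarded toggle is on its middle line, y = 0
- output_top_edge (a point): middle of the front edge of that box's flat aluminium top, at box x = -45, z = 76 mm. From here the front slopes down at 45 degrees to x = -90, z = 31 mm, then stands upright; the top is level from here to the rear end at x = 90 mm
- output_guard (a joint): hinge of the dark steel guard, a smooth hood over the toggle, 55 mm wide, roof 37 mm above the box's top; walls 2.5 mm thick, sides 50 mm apart inside; open only below, its rim 6 mm above the top. 0 = shut; grows as the front rises, stop at 1.25 rad. Weight and a light spring shut it from any angle (about 1 N at the lip): it never stays open by itself
- output_guard_hinge (a point): the guard's hinge axis, parallel to the box's y, at box x = 4, z = 81 mm; the guard's front wall stands 48 mm in front of it, from hinge height upward; the lip's edge is 60 mm in front of it and 8 mm above it
- output_lip: finger lip of that guard: a dark tab, 44 mm wide, 3 mm thick, that stands 12 mm out from the foot of the guard's front wall, rising outward by 5 mm, over the sloping front of the box. Origin: centre of its rolled free edge (6 mm thick, 40 mm long along y), when shut at box x = -56, z = 89 mm, 24 mm above the slope straight below it
- output_toggle (a joint): the toggle lever beneath that guard: 0 = off, leaning 0.35 rad towards the front; 0.70 = on, leaning 0.35 rad to the rear. A snap switch: it resists with about 2 to 3 N at its tip, less and less up to the middle (0.35), then jumps to the other end
- output_toggle_tip (a point): centre of the 10 mm ball on the end of that steel lever; the lever is 7 mm thick and turns about a point at box x = -21, z = 82 mm, 22 mm from the ball's centre. Off: ball at box x = -28.5, z = 103 mm; on: x = -13.5, z = 103 mm
- stirrer_box: the other switch box, to be left alone: the same case, guard and toggle, but with one round black knob, 44 mm across and 21 mm high, on the rear of the top in place of the posts. Origin and axes as for output_box
- stirrer_guard (a joint): guard of the other box, 0 = shut; stays shut
- stirrer_toggle (a joint): toggle of the other box, 0 = off; stays off
- reagent_bottle: small clear bottle with a screw cap, 44 mm across, 90 mm high, standing behind and between the boxes. Origin: centre of its underside. Leave alone
- tube_rack: rack with micro tubes, 62 x 122 x 41 mm, left of the boxes. Origin: centre of its underside. Leave alone
- calculator: flat dark pocket calculator, 123 x 82 x 16 mm, in front between the boxes. Origin: centre of its underside. Leave alone

How it is judged:
On the way, in this order (a step that is already met when the one before it is completed fails the run):
1. the guard of the box with the terminal posts is lifted (value of joint output_guard above 0.3 rad), for 0.1 s.
2. its toggle is thrown to the rear while the guard is up (value of joint output_toggle above 0.6 rad and value of joint output_guard above 0.25 rad), for 0.1 s.
At the end, for the whole second after the job is handed in: Posts box: toggle at the rear (above 0.6 of 0.70 rad), guard shut (below 0.05 rad), box flat on its feet and within 20 mm of its start. Other box: toggle off, guard shut, moved under 10 mm. Bottle, tube rack and calculator moved under 15 mm (value of joint output_toggle above 0.6 rad and value of joint each of output_guard, stirrer_guard below 0.05 rad and value of joint stirrer_toggle below 0.1 rad and distance of output_box from where it was at the start of the episode below 0.02 m and angle between output_box's own z axis and vertical below 0.05 rad and distance of stirrer_box from where it was at the start of the episode below 0.01 m and distance of each of reagent_bottle, tube_rack, calculator from where it was at the start of the episode below 0.015 m); the robot touches nothing.
It fails at once if the worked box is shoved more than 20 mm, lifted or tipped (distance of output_box from where it was at the start of the episode above 0.02 m or height (world z) of output_box above 0.01 m or angle between output_box's own z axis and vertical above 0.12 rad).
It fails at once if the lip of the guard is gripped or forced (more than 25 N) (contact force between the fingers and output_lip above 25 N).
It fails at once if the other box is operated or moved (value of joint any of stirrer_guard, stirrer_toggle above 0.15 rad or distance of stirrer_box from where it was at the start of the episode above 0.01 m).
It fails at once if the bottle, tube rack or calculator is moved or lifted (distance of any of reagent_bottle, tube_rack, calculator from where it was at the start of the episode above 0.015 m).
It also fails if it takes over 32 s, if anything falls off the work surface, if the arm or the gripper's body presses on something with over 40 N, if the wrist force passes 120 N, or if a joint passes its speed limit or range.

## Working session

There is one attempt and no reset: what is moved stays moved. The work goes in short steps, each a Python script; the robot and the scene stay as the last script left them, time stands still between calls to the robot, and variables do not carry over. Pictures are saved under pics/ and viewed, at most 10 in all, crops included, and the job is handed in when it is done.

```bash
ls; mkdir -p pics
cat > look.py <<'E'
import cv2
from bench import *
for c in ["scene","top"]:
    im=read_camera(c); cv2.imwrite(f"pics/{c}0.png",cv2.cvtColor(im,cv2.COLOR_RGB2BGR))
    p=camera_params(c); print(c,p["K"],p["dist_coeffs"],p["camera_from_world"])
    for n in ["output_box","stirrer_box","reagent_bottle","calculator","tube_rack"]:
        print(n,look_for(c,n)[:2])
    for n in ["output_top_edge","output_guard_hinge","output_lip","output_toggle_tip","output_box","stirrer_box"]:
        print("tip",n,tip_of(c,n)[:2])
print(read_time_s(),read_tcp_rot())
E
python3 look.py
```

```text
pics
scene [[417.58972756   0.         278.26059155]
 [  0.         417.58972756 210.63412428]
 [  0.           0.           1.        ]] [-0.04248215  0.          0.          0.          0.        ] [[-0.74373514 -0.66828537  0.01589649  0.53677353]
 [-0.36961242  0.39129471 -0.84277821  0.25069988]
 [ 0.55699614 -0.63267931 -0.5380262   0.92823799]
 [ 0.          0.          0.          1.        ]]
output_box [{'at': [314.3, 190.4], 'confidence': 0.67}]
stirrer_box [{'at': [245.9, 236.1], 'confidence': 0.55}]
reagent_bottle [{'at': [260.2, 198.6], 'confidence': 0.55}]
calculator [{'at': [339.8, 250.8], 'confidence': 0.86}]
tube_rack [{'at': [196.7, 302.0], 'confidence': 0.74}]
tip output_top_edge [{'at': [328.7, 188.4], 'confidence': 0.83}]
tip output_guard_hinge [{'at': [317.3, 178.4], 'confidence': 0.75}]
tip output_lip [{'at': [332.2, 183.7], 'confidence': 0.61}]
tip output_toggle_tip []
tip output_box [{'at': [314.9, 201.4], 'confidence': 0.98}]
tip stirrer_box [{'at': [247.4, 246.7], 'confidence': 0.67}]
top [[501.87941958   0.         274.23946969]
 [  0.         501.8794195
[... 446 characters left out ...]
[375.5, 188.2], 'confidence': 0.48}]
reagent_bottle [{'at': [316.6, 147.4], 'confidence': 0.79}, {'at': [311.5, 257.5], 'confidence': 0.34}]
calculator [{'at': [310.3, 256.7], 'confidence': 0.56}]
tube_rack [{'at': [172.3, 212.3], 'confidence': 0.78}]
tip output_top_edge [{'at': [370.0, 197.0], 'confidence': 0.63}]
tip output_guard_hinge [{'at': [371.1, 178.5], 'confidence': 0.58}]
tip output_lip [{'at': [372.0, 198.7], 'confidence': 0.41}]
tip output_toggle_tip []
tip output_box [{'at': [365.1, 182.0], 'confidence': 0.75}]
tip stirrer_box [{'at': [262.5, 186.7], 'confidence': 0.94}, {'at': [308.3, 260.6], 'confidence': 0.32}]
1.2 [9.88708876e-01 1.49849118e-01 1.80440772e-05 2.80606406e-06]
```

View pics/scene0.png

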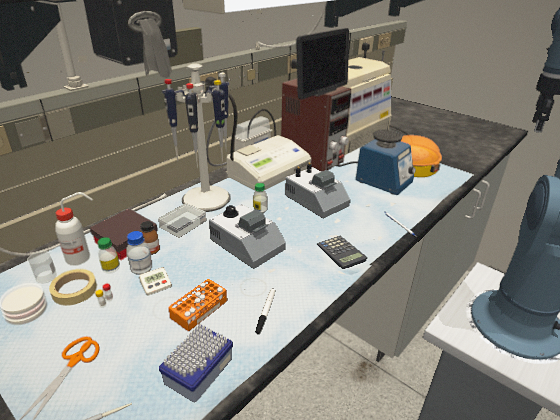

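View pics/top0.png

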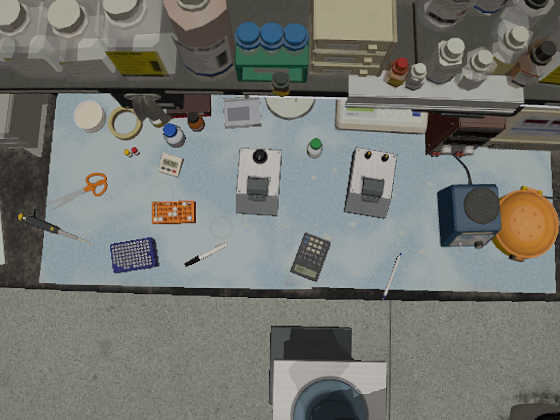

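```bash
cat > h.py <<'E'
import numpy as np, cv2
from scipy.optimize import least_squares
from bench import *
P={"output_top_edge":(-.045,0,.076),"output_guard_hinge":(.004,0,.081),"output_lip":(-.056,0,.089),"output_box":(0,0,0)}
def proj(pr,p):
    T=np.array(pr["camera_from_world"]); r=cv2.Rodrigues(T[:3,:3])[0]
    return cv2.projectPoints(np.atleast_2d(np.float64(p)),r,T[:3,3],np.array(pr["K"]),np.array(pr["dist_coeffs"]))[0][:,0]
def bw(q,p):  # box -> world
    c,s=np.cos(q[2]),np.sin(q[2]); p=np.atleast_2d(p)
    return np.c_[q[0]+c*p[:,0]-s*p[:,1], q[1]+s*p[:,0]+c*p[:,1], p[:,2]]
def fit(obs,q0):  # obs: (params, boxpoint, pixel, sigma)
    f=lambda q: np.concatenate([(proj(o[0],bw(q,o[1]))[0]-o[2])/o[3] for o in obs])
    r=least_squares(f,q0,loss="soft_l1"); return r.x,f(r.x).reshape(-1,2)
E
cat > a.py <<'E'
from h import *
S,T=camera_params("scene"),camera_params("top")
D={"scene":dict(output_top_edge=(328.7,188.4),output_guard_hinge=(317.3,178.4),output_lip=(332.2,183.7),output_box=(314.9,201.4)),
"top":dict(output_top_edge=(370,197),output_guard_hinge=(371.1,178.5),output_lip=(372,198.7),output_box=(365.1,182))}
obs=[({"scene":S,"top":T}[c],P[n],np.array(a),2.) for c in D for n,a in D[c].items()]
# posts (tops) by eye in top view
obs+=[(T,(.068,.024,.108),np.array([367,155.]),2),(T,(.068,-.024,.108),np.array([385,157.]),2)]
q,r=fit(obs,[.6,-.2,0.]); print(q,r.round(1))
from scipy.spatial.transform import Rotation as R
for p in (30,40,50):
  a=np.radians(p)
  for yaw in (q[2],):
    z=np.array([np.cos(a),0,-np.sin(a)]); 
    for sgn in (1,-1):
      y=np.array([0,sgn,0.]); x=np.cross(y,z); o=(R.from_euler("z",yaw)*R.from_matrix(np.c_[x,y,z])).as_quat()
      for b in ((-.02,0,.1),(-.1,0,.1),(-.15,0,.12)):
        w=bw(q,b)[0]-.019*R.from_quat(o).as_matrix()[:,2]
        k=inverse_kinematics(w,o); print(p,sgn,b,None if k is None else np.round(k,2))
E
python3 a.py
```

```text
[ 0.64997696 -0.10221511 -0.08509735] [[-0.3 -1.1]
 [-0.4  0.3]
 [-0.5  0. ]
 [ 0.4  0.1]
 [ 0.1 -0. ]
 [ 0.5  0.4]
 [-0.6  0.7]
 [ 0.8  2. ]
 [-0.  -0.7]
 [-0.4 -0.7]]
30 1 (-0.02, 0, 0.1) [ 1.28  0.86 -1.25  2.42  2.71  0.81 -0.51]
30 1 (-0.1, 0, 0.1) None
30 1 (-0.15, 0, 0.12) None
30 -1 (-0.02, 0, 0.1) [ 1.28  0.86 -1.25  2.42  2.71  0.81  2.64]
30 -1 (-0.1, 0, 0.1) None
30 -1 (-0.15, 0, 0.12) None
40 1 (-0.02, 0, 0.1) [ 1.23  0.63 -1.23  2.35  2.37  0.55 -0.4 ]
40 1 (-0.1, 0, 0.1) None
40 1 (-0.15, 0, 0.12) None
40 -1 (-0.02, 0, 0.1) [ 1.06  0.47 -1.02  2.35  2.55  0.45  2.43]
40 -1 (-0.1, 0, 0.1) None
40 -1 (-0.15, 0, 0.12) None
50 1 (-0.02, 0, 0.1) [ 1.2   0.55 -1.23  2.24  1.75  0.43  0.11]
50 1 (-0.1, 0, 0.1) [ 1.25  0.26 -1.17  2.41  2.01  0.2  -0.29]
50 1 (-0.15, 0, 0.12) None
50 -1 (-0.02, 0, 0.1) [ 0.45  0.25 -0.38  2.27  2.27  0.09  2.5 ]
50 -1 (-0.1, 0, 0.1) [ 0.85  0.15 -0.76  2.42  2.49  0.11  2.3 ]
50 -1 (-0.15, 0, 0.12) None
```

```bash
cat >> h.py <<'E'
from scipy.spatial.transform import Rotation as R
def ori(yaw,p):
    a=np.radians(p); z=np.array([np.cos(a),0,-np.sin(a)]); y=np.array([0,-1.,0])
    return (R.from_euler("z",yaw)*R.from_matrix(np.c_[np.cross(y,z),y,z])).as_quat()
E
cat > b.py <<'E'
from h import *
q=[.650,-.102,-.085]
p=read_eef_pos(); movel([p[0],p[1],.34],speed=.25)
move_ptp(bw(q,(-.13,0,.30))[0],ori(q[2],75))
move_gripper(0.0,20)
print(read_time_s(),read_qpos(),read_eef_pos(),read_finger_gap())
pr=camera_params("wrist"); im=read_camera("wrist"); cv2.imwrite("pics/w1.png",cv2.cvtColor(im,cv2.COLOR_RGB2BGR))
np.save("w1.npy",pr,allow_pickle=True)
for n in P: print(n,tip_of("wrist",n)[:2],proj(pr,bw(q,P[n]))[0])
print(pr["camera_from_world"])
E
python3 b.py
```

```text
4.8167 [ 0.69720997 -0.062611   -0.56900968  1.95930565 -0.05318322  0.97390799
 -1.50689583] [ 0.52047138 -0.09091759  0.30001114] 9.793897028179746e-05
output_top_edge [{'at': [278.7, 156.6], 'confidence': 0.77}, {'at': [180.3, 281.9], 'confidence': 0.24}] [278.99622194 153.78807064]
output_guard_hinge [{'at': [279.4, 112.4], 'confidence': 0.9}] [279.00532987 111.93752796]
output_lip [{'at': [279.3, 161.3], 'confidence': 0.96}] [278.98691167 161.73973579]
output_box [{'at': [279.1, 128.2], 'confidence': 0.57}] [279.03671788 129.61189954]
[[-8.46158517e-02 -9.96413645e-01 -7.99891225e-05 -4.68185681e-02]
 [-9.95803882e-01  8.45612619e-02  3.49860172e-02  5.41210720e-01]
 [-3.48537810e-02  3.04002512e-03 -9.99387799e-01  4.87746932e-01]
 [ 0.00000000e+00  0.00000000e+00  0.00000000e+00  1.00000000e+00]]
```

View pics/w1.png

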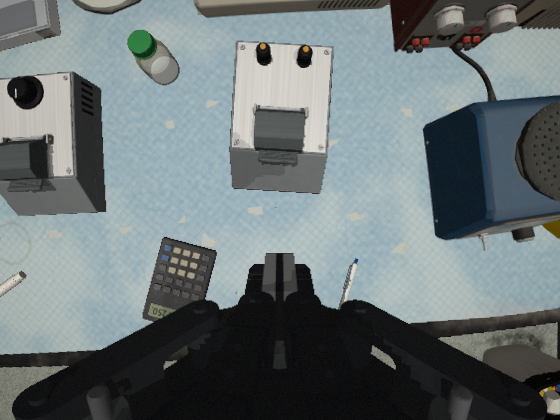

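```bash
cat > c.py <<'E'
from h import *
S,T=camera_params("scene"),camera_params("top"); W=np.load("w1.npy",allow_pickle=True).item()
D={"scene":dict(output_top_edge=(328.7,188.4),output_guard_hinge=(317.3,178.4),output_lip=(332.2,183.7),output_box=(314.9,201.4)),
"top":dict(output_top_edge=(370,197),output_guard_hinge=(371.1,178.5),output_lip=(372,198.7),output_box=(365.1,182))}
obs=[({"scene":S,"top":T}[c],P[n],np.array(a),2.) for c in D for n,a in D[c].items()]
w=[((.09,.06,.076),(237,42)),((.09,-.06,.076),(331,47)),((-.045,.06,.076),(230.5,149)),((-.045,-.06,.076),(325,154)),
((.068,.024,.108),(263,47)),((.068,-.024,.108),(305,48.5)),
(P["output_guard_hinge"],(279.4,112.4)),(P["output_lip"],(279.3,161.3))]
obs+=[(W,a,np.array(b,float),1.) for a,b in w]
q,r=fit(obs,[.65,-.1,-.1]); print(q.round(4)); print(r.round(1)); np.save("q.npy",q)
M=R.from_quat(read_tcp_rot()).as_matrix(); t=read_eef_pos()
for z in (.006,.019,.032):
  print(z,proj(W,np.array([t+M@np.array([x,y,z]) for x,y in ((.011,-.0145),(.011,.0145),(-.011,.0145))])).round(0).tolist())
E
python3 c.py
python3 - <<'E'
import cv2
im=cv2.imread("pics/w1.png"); a=im[20:210,215:345]; b=im[235:365,215:345]
cv2.imwrite("pics/w1c.png",cv2.hconcat([cv2.resize(a,None,fx=3,fy=3,interpolation=2),cv2.resize(b,(390,570),interpolation=2)]))
E
```

```text
[ 0.6503 -0.104  -0.1316]
[[-0.4 -1.1]
 [-0.3  0.2]
 [-0.7  0. ]
 [ 0.6 -0.1]
 [ 0.1 -0.1]
 [ 0.8  0.4]
 [-0.7  0.6]
 [ 1.1  2. ]
 [-2.4 -1.9]
 [ 2.6 -2.3]
 [-1.4  2.1]
 [ 3.7  1.8]
 [-1.  -0. ]
 [ 0.3  0.5]
 [ 1.4 -0.8]
 [-0.9  0. ]]
0.006 [[251.0, 235.0], [306.0, 235.0], [305.0, 272.0]]
0.019 [[253.0, 227.0], [304.0, 227.0], [303.0, 262.0]]
0.032 [[255.0, 219.0], [303.0, 219.0], [302.0, 253.0]]
```

View pics/w1c.png

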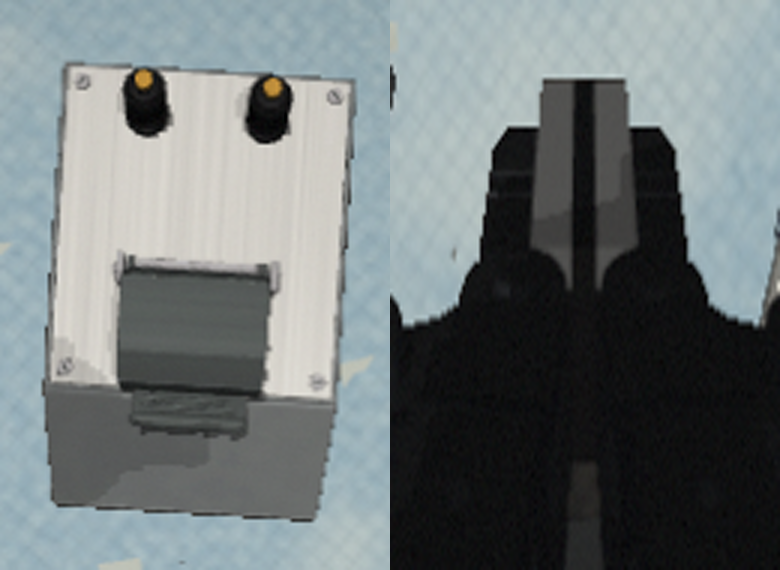

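```bash
cat > d.py <<'E'
from h import *
M=R.from_quat(read_tcp_rot()).as_matrix(); t=read_eef_pos()
W=camera_params("wrist"); print(W["K"][0],W["K"][1],W["dist_coeffs"]); Tw=np.array(W["camera_from_world"])
print("cam in tcp",M.T@(-Tw[:3,:3].T@Tw[:3,3]-t), "\n",(Tw[:3,:3]@M).round(3))
out=[]
for c in ("scene","top"):
  im=cv2.cvtColor(read_camera(c),cv2.COLOR_RGB2BGR); pr=camera_params(c)
  u=proj(pr,np.array([t+M@np.array(v) for v in [(x,0,z) for z in (.019,0,-.054) for x in(.011,-.011)]]))
  u0=proj(pr,t)[0]; s=7; x0,y0=(u0-28).astype(int)
  a=cv2.resize(im[y0:y0+56,x0:x0+56],None,fx=s,fy=s,interpolation=cv2.INTER_NEAREST)
  for k,v in enumerate(u): cv2.circle(a,tuple(int(i) for i in (v-[x0,y0]+.5)*s),3,[(0,0,255),(0,255,0),(255,0,0)][k//2],-1)
  out.append(a)
cv2.imwrite("pics/tip.png",cv2.hconcat(out))
E
python3 d.py
```

```text
[325.32407837   0.         279.16544692] [  0.         325.32407837 209.55318375] [-0.06831638  0.          0.          0.          0.        ]
cam in tcp [ 0.07418038  0.00027161 -0.15458559] 
 [[ 0.     1.     0.   ]
 [-0.956  0.    -0.292]
 [-0.292 -0.     0.956]]
```

View pics/tip.png

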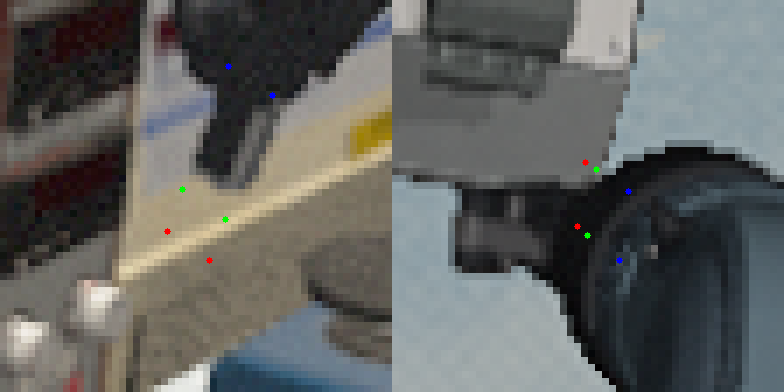

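```bash
cat > e.py <<'E'
from h import *
W=np.load("w1.npy",allow_pickle=True).item(); q=np.load("q.npy")
w=[((.09,.06,.076),(237,42)),((.09,-.06,.076),(331,47)),((-.045,.06,.076),(230.5,149)),((-.045,-.06,.076),(325,154)),
((-.09,.06,.031),(233,188)),((-.09,-.06,.031),(321,192.5)),
((.068,.024,.108),(263,46)),((.068,-.024,.108),(305.5,48.5)),(P["output_guard_hinge"],(279.4,112.4)),(P["output_lip"],(279.3,161.3))]
X=bw(q,[a for a,_ in w]); u=np.array([b for _,b in w],float)
T=np.array(W["camera_from_world"]); r0=cv2.Rodrigues(T[:3,:3])[0]
print((proj(W,X)-u).round(1).tolist())
C=lambda r,t:(-cv2.Rodrigues(r)[0].T@t).ravel()
ok,r,t=cv2.solvePnP(X,u,np.array(W["K"]),np.array(W["dist_coeffs"]),r0.copy(),T[:3,3].reshape(3,1).copy(),True,cv2.SOLVEPNP_ITERATIVE)
print("reported",C(r0,T[:3,3:]),"pnp",C(r,t), "drot",(R.from_rotvec(r.ravel())*R.from_rotvec(r0.ravel()).inv()).as_rotvec().round(3))
# rotation kept, camera position only
f=lambda d:(proj({**W,"camera_from_world":np.block([[T[:3,:3],(T[:3,3]-T[:3,:3]@d)[:,None]],[np.zeros((1,3)),1]])},X)-u).ravel()
s=least_squares(f,np.zeros(3)); print("shift",s.x.round(4),s.fun.reshape(-1,2).round(1).tolist())
print(read_qpos(),read_joint_vel().round(4) if hasattr(read_joint_vel(),'round') else read_joint_vel(),read_ft_force(),read_time_s())
E
python3 e.py
```

```text
[[-2.4, -1.9], [2.6, -2.3], [-1.4, 2.1], [3.7, 1.8], [-0.2, 1.5], [0.9, 1.2], [-1.0, 1.0], [-0.2, 0.5], [1.4, -0.8], [-0.9, 0.0]]
reported [ 0.55197797 -0.09389888  0.46850978] pnp [ 0.54086051 -0.08843612  0.47483598] drot [-0.021 -0.013  0.002]
shift [-0.0028 -0.      0.0089] [[-1.6, -0.7], [1.2, -1.1], [-0.5, 0.9], [2.4, 0.5], [0.5, -0.4], [-0.1, -0.8], [-0.8, 2.2], [-1.1, 1.6], [1.2, -1.2], [-1.0, -1.5]]
[ 0.69725123 -0.06259242 -0.5690045   1.95932508 -0.0531718   0.97387108
 -1.5069015 ] [-0.0016  0.0004 -0.0001 -0.0013 -0.0006 -0.0005  0.001 ] [0.20117218 0.71171314 0.64092448] 5.1667
```

```bash
cat > f.py <<'E'
from h import *
q=np.load("q.npy"); o=ori(q[2],90)
b=bw(q,(-.155,0,0))[0]
print([None if inverse_kinematics([b[0],b[1],z],o) is None else 1 for z in (.03,.0,-.01)])
movel([b[0],b[1],.03],o,speed=.3); print(read_time_s())
f0=np.array(read_ft_force())
for z in np.arange(.024,-.02,-.003):
    movel([b[0],b[1],z],speed=.05); f=np.array(read_ft_force())-f0
    print(round(z,3),read_time_s(),f.round(1),np.round(read_eef_pos()[2],4))
    if f[2]>4: break
E
python3 f.py
```

```text
[1, 1, 1]
6.2167
0.024 6.4833 [-0.6  0.4 -1.2] 0.0249
0.021 6.7333 [-0.3 -0.7 -1.1] 0.0211
0.018 6.9833 [-0.3  1.5 -1. ] 0.0177
0.015 7.2333 [-0.2  0.2 -0.5] 0.0147
0.012 7.4833 [-0.   1.  -1.2] 0.0118
0.009 7.7333 [-0.4 -0.2  0. ] 0.0087
0.006 7.9833 [ 0.4 -0.2 -1. ] 0.0058
0.003 8.2333 [-0.5 -0.5  0.6] 0.0028
0.0 8.4833 [ 0.7 -0.2 -0.1] -0.0002
-0.003 8.7333 [-0.3 -0.2 -1.1] -0.0032
-0.006 8.9833 [-0.   0.3 -1.1] -0.0062
-0.009 9.2333 [ 0.  -0.  -0.2] -0.0093
-0.012 9.4833 [-0.4  0.4 -0.2] -0.0122
-0.015 9.7333 [-6.6  0.8 21. ] -0.0126
```

```bash
cat >> h.py <<'E'
q=np.load("q.npy"); PITCH=50; O=ori(q[2],PITCH); MO=R.from_quat(O).as_matrix()
def tcp(x,z): # upper front fingertip corner at box (x,z) mm, y=0
    return bw(q,(x/1e3,0,z/1e3))[0]-MO@np.array([.0095,0,-.0125])
def go(x,z,speed=.1):
    movel(tcp(x,z),O,speed=speed); f=R.from_euler("z",-q[2]).apply(read_ft_force())
    print((x,z),round(read_time_s(),2),"F",f.round(1),"err",((np.array(read_eef_pos())-tcp(x,z))*1e3).round(1)); return f
E
cat > g.py <<'E'
from h import *
p=read_eef_pos(); movel([p[0],p[1],.10],speed=.25)
k=[inverse_kinematics(tcp(*c),O) for c in ((-85,105),(-66,78),(-51,77),(-40,112),(-19,102))]
print([None if a is None else np.round(a,2) for a in k])
if all(a is not None for a in k):
    move_ptp(tcp(-85,105),O); print(read_time_s())
    go(-66,78); 
    im=read_camera("wrist"); cv2.imwrite("pics/w2.png",cv2.cvtColor(im,cv2.COLOR_RGB2BGR))
    pr=camera_params("wrist")
    print(tip_of("wrist","output_lip")[:1],proj(pr,bw(q,P["output_lip"]))[0], proj(pr,bw(q,(-.066,0,.078)))[0])
E
python3 g.py
```

```text
[array([-0.41,  0.22,  0.51,  2.43,  3.44,  0.18,  1.18]), array([-0.18,  0.3 ,  0.27,  2.38,  3.25,  0.23,  1.37]), array([-0.18,  0.33,  0.27,  2.35,  3.29,  0.22,  1.34]), array([-0.18,  0.26,  0.27,  2.32,  3.33,  0.12,  1.31]), array([-0.17,  0.31,  0.27,  2.27,  3.4 ,  0.14,  1.22])]
13.0583
(-66, 78) 13.54 F [-1.2 -0.8 -0.1] err [-0.2 -0.3 -0.3]
[{'at': [276.2, 223.9], 'confidence': 0.83}] [277.9424669  223.48457435] [277.99955972 251.23388745]
```

View pics/w2.png

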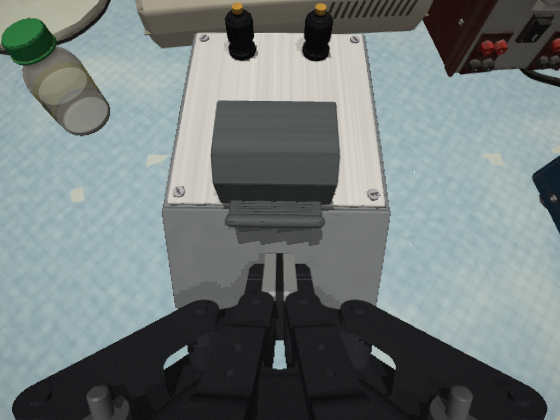

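```bash
cat > i.py <<'E'
from h import *
import sys
def g(x,z,s=.1,lim=12):
    f=go(x,z,s)
    if np.linalg.norm(f)>lim: print("STOP"); sys.exit()
g(-51,77,.08)
for th in (.15,.3,.45,.6):
    c,s=np.cos(th),np.sin(th); g(round(4-54*c+2*s,1),round(81+54*s+2*c,1),.08)
im=read_camera("wrist"); cv2.imwrite("pics/w3.png",cv2.cvtColor(im,cv2.COLOR_RGB2BGR))
E
python3 i.py
```

```text
(-51, 77) 13.98 F [ 0.1  0.2 -0.2] err [ 0.4 -0.   0.4]
(np.float64(-49.1), np.float64(91.0)) 14.31 F [-0.2 -0.3 -0.4] err [ 0.  -0.   0.5]
(np.float64(-47.0), np.float64(98.9)) 14.56 F [ 0.   0.5 -0.8] err [0.2 0.  0.2]
(np.float64(-43.8), np.float64(106.3)) 14.81 F [ 0.3  1.1 -0.8] err [0.5 0.  0.3]
(np.float64(-39.4), np.float64(113.1)) 15.06 F [-1.   0.9 -0.1] err [0.6 0.  0.5]
```

View pics/w3.png

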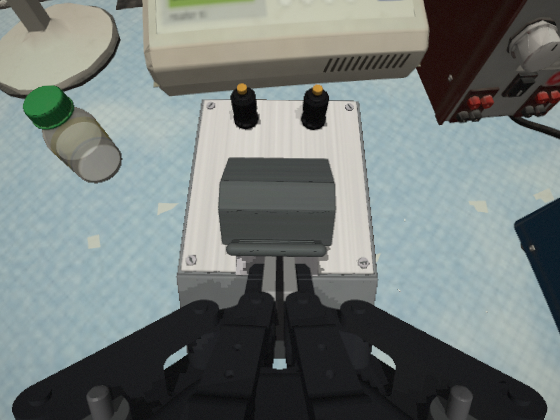

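```bash
cat > j.py <<'E'
from h import *
for x,z in ((-38,103),(-33,102),(-29,102),(-26,102),(-23,102),(-20,102),(-18,102)):
    f=go(x,z,.06)
    if np.linalg.norm(f)>14: print("STOP"); break
pause(.15)
im=read_camera("wrist"); cv2.imwrite("pics/w4.png",cv2.cvtColor(im,cv2.COLOR_RGB2BGR))
pr=camera_params("wrist"); print(tip_of("wrist","output_toggle_tip")[:2],proj(pr,bw(q,[(-.0135,0,.103),(-.0285,0,.103)])))
E
python3 j.py
```

```text
(-38, 103) 15.43 F [-0.2  0.  -0.6] err [-0.8  0.  -1.1]
(-33, 102) 15.68 F [-0.2  0.2  0.2] err [ 0.6 -0.1  0.3]
(-29, 102) 15.93 F [-4.4 -0.4  0.3] err [-0.6 -0.1 -0.5]
(-26, 102) 16.18 F [-1.8 -0.8 -0.5] err [-0.2 -0.2 -0.1]
(-23, 102) 16.43 F [ 0.1 -0.4 -0.9] err [1.2 0.  0.9]
(-20, 102) 16.68 F [-0.3  0.7 -1.3] err [0.8 0.1 0.5]
(-18, 102) 16.93 F [-1.2 -0.5 -1.2] err [0.3 0.  0.1]
[] [[278.77512892 241.84514231]
 [278.74917647 272.96263969]]
```

View pics/w4.png

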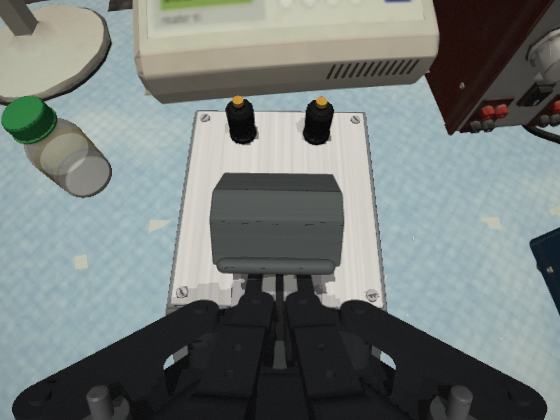

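```bash
cat > k.py <<'E'
from h import *
go(-45,102,.1); go(-85,103,.12); pause(.3)
p=read_eef_pos(); d=tcp(-105,150)-tcp(-85,103)
try: movel(np.array(p)+d,speed=.15)
except MotionError as e: print(e); movel([p[0],p[1],p[2]+.06],speed=.15)
im=read_camera("wrist"); cv2.imwrite("pics/w5.png",cv2.cvtColor(im,cv2.COLOR_RGB2BGR))
pr=camera_params("wrist")
for n in ("output_lip","output_guard_hinge"): print(tip_of("wrist",n)[:1],proj(pr,bw(q,P[n]))[0])
print(read_time_s(),read_ft_force())
E
python3 k.py
```

```text
(-45, 102) 17.59 F [-0.2 -0.4 -0.7] err [-0.4  0.1 -0.1]
(-85, 103) 18.07 F [ 0.4 -0.1  0.7] err [1.4 0.3 1. ]
the arm cannot follow that straight line within its joint rangesTraceback (most recent call last):
  File "k.py", line 4, in <module>
    try: movel(np.array(p)+d,speed=.15)
         ~~~~~^^^^^^^^^^^^^^^^^^^^^^^^^
bench.MotionError: the arm cannot follow that straight line within its joint ranges

During handling of the above exception, another exception occurred:

Traceback (most recent call last):
  File "k.py", line 5, in <module>
    except MotionError as e: print(e); movel([p[0],p[1],p[2]+.06],speed=.15)
                                       ~~~~~^^^^^^^^^^^^^^^^^^^^^^^^^^^^^^^^
bench.MotionError: the arm cannot follow that straight line within its joint ranges
```

The fingers are already clear, so no further retreat is needed. I'll check the guard from here.

```bash
cat > l.py <<'E'
from h import *
im=read_camera("wrist"); cv2.imwrite("pics/w5.png",cv2.cvtColor(im,cv2.COLOR_RGB2BGR))
pr=camera_params("wrist")
for n in ("output_lip","output_guard_hinge"): print(tip_of("wrist",n)[:1],proj(pr,bw(q,P[n]))[0])
print(read_time_s(),read_ft_force())
E
python3 l.py
```

```text
[{'at': [276.2, 210.6], 'confidence': 0.6}] [278.58541151 208.65126235]
[{'at': [277.7, 205.5], 'confidence': 0.71}] [278.68771073 128.36601492]
18.525 [-1.06357144  0.37147926 -0.02422592]
```

View pics/w5.png

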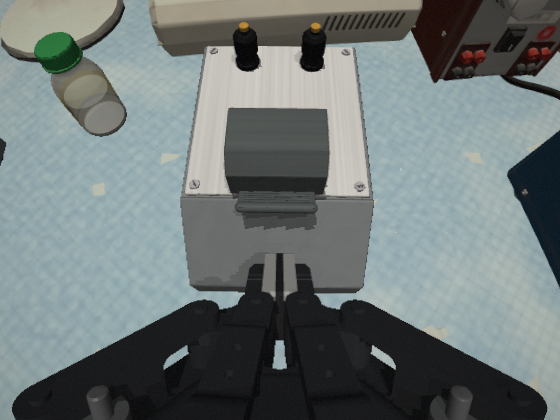

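The guard is shut, with the lip at (276, 210) against a predicted (279, 209). The box hasn't moved and the fingers are clear of it.

```bash
python3 -c "
from bench import *
print(sign_off())"
```

```text
the job is handed in; nothing more can be done
None
```

I switched on the posts box and handed the job in at about 18.5 s: the guard went up, the toggle snapped to the rear (judged from the push force rising to 4.4 N and dropping to zero, as the guard hides it), and the guard dropped shut with the fingers clear and the box not visibly moved.

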